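Let one green can out of the desk can dispenser

TASK

Let one can, and only one, out of the dispenser that holds the green drinks cans: with the fingertips press its black pad down so that the gate lifts, keep it down until the can has rolled into the front tray, then let the pad come fully back up so that the next can is held behind the gate. Leave the can lying in the tray; do not touch any can or the orange dispenser's lever, and leave everything else on the desk where it is.

Things in the scene. Friction and masses are not known exactly. Their poses are not given: they have to be found in the camera images.
- green_rack: Fixed gravity dispenser of the green cans: white trough 358 x 130 mm on dark runners; a like one holds the orange cans. Origin: centre of its underside, on the desk; x level along the lane from the front tray (-x end) to the rear, y left, z up. Track slopes 9 deg down to the front. 3 cans lie in file behind the gate; in front of it the open tray with a 40 mm lip. Side walls 46 mm above the track.
- green_axle (a point): Middle of the axle of the green dispenser's rocking lever, parallel to the rack's y: rack-frame x = -75, z = 125 mm. One-piece aluminium rocker: black press pad at the rear end, gate flap with red edge at the front end; just behind the axle a hold-back finger drops between first and second can as the gate rises, so one press lets out one can.
- green_lever (a joint): Angle of the green lever, rad: 0 = at rest (pad up, gate down), 0.55 = at its stop (pad fully down, gate fully up). A spring returns it to 0 (half-way down it can stay resting on the first can). The first can starts to roll past about 0.43 and lies still in the tray about 1 s later. When the pad is let up, the next can rolls to the gate within 1 s; a second press would let that one out too.
- green_pad (a point): Centre of the top of the green lever's black ribbed press pad, 46 mm along the lane x 70 mm across. At rest at rack-frame x = -7, z = 176 mm, highest part of the dispenser, rear edge tilted up 0.28 rad. It moves on an 85 mm arc about the axle to x = 9, z = 133 mm at the stop, rear edge then tilted down 0.27 rad. Pressing takes under 7 N. Axes: the lever's (x to the rear, y across).
- green_gate (a point): Middle of the red lower edge of the green dispenser's gate, 90 mm wide. At rest 85 mm above the desk, just in front of the first can and below its top.
- green_tray (a point): Where the centre of a can lies when it rests in the green dispenser's tray against the lip: rack-frame x = -147, y = 0, z = 57 mm. Empty at the start.
- green_can1: Full green drinks can, 66 mm diameter, 115 mm long, about 360 g, lying across the green dispenser's lane, the first, against the gate: rack-frame x = -63, z = 71 mm at the start. Origin: its centre; its y axis is the can's axis.
- green_can2: Full green drinks can, 66 mm diameter, 115 mm long, about 360 g, lying across the green dispenser's lane, the second: rack-frame x = 3, z = 81 mm at the start. Origin: its centre; its y axis is the can's axis.
- green_can3: Full green drinks can, 66 mm diameter, 115 mm long, about 360 g, lying across the green dispenser's lane, the third: rack-frame x = 68, z = 91 mm at the start. Origin: its centre; its y axis is the can's axis.
- orange_rack: Fixed gravity dispenser of the orange cans: white trough 358 x 130 mm on dark runners; a like one holds the green cans. Origin: centre of its underside, on the desk; x level along the lane from the front tray (-x end) to the rear, y left, z up. Track slopes 9 deg down to the front. 3 cans lie in file behind the gate; in front of it the open tray with a 40 mm lip. Side walls 46 mm above the track.
- orange_axle (a point): Middle of the axle of the orange dispenser's rocking lever, parallel to the rack's y: rack-frame x = -75, z = 125 mm. One-piece aluminium rocker: black press pad at the rear end, gate flap with red edge at the front end; just behind the axle a hold-back finger drops between first and second can as the gate rises, so one press lets out one can.
- orange_lever (a joint): Angle of the orange lever, rad: 0 = at rest (pad up, gate down), 0.55 = at its stop (pad fully down, gate fully up). A spring returns it to 0 (half-way down it can stay resting on the first can). The first can starts to roll past about 0.43 and lies still in the tray about 1 s later. When the pad is let up, the next can rolls to the gate within 1 s; a second press would let that one out too.
- orange_pad (a point): Centre of the top of the orange lever's black ribbed press pad, 46 mm along the lane x 70 mm across. At rest at rack-frame x = -7, z = 176 mm, highest part of the dispenser, rear edge tilted up 0.28 rad. It moves on an 85 mm arc about the axle to x = 9, z = 133 mm at the stop, rear edge then tilted down 0.27 rad. Pressing takes under 7 N. Axes: the lever's (x to the rear, y across).
- orange_gate (a point): Middle of the red lower edge of the orange dispenser's gate, 90 mm wide. At rest 85 mm above the desk, just in front of the first can and below its top.
- orange_tray (a point): Where the centre of a can lies when it rests in the orange dispenser's tray against the lip: rack-frame x = -147, y = 0, z = 57 mm. Empty at the start.
- orange_can1: Full orange drinks can, 66 mm diameter, 115 mm long, about 360 g, lying across the orange dispenser's lane, the first, against the gate: rack-frame x = -63, z = 71 mm at the start. Origin: its centre; its y axis is the can's axis.
- orange_can2: Full orange drinks can, 66 mm diameter, 115 mm long, about 360 g, lying across the orange dispenser's lane, the second: rack-frame x = 3, z = 81 mm at the start. Origin: its centre; its y axis is the can's axis.
- orange_can3: Full orange drinks can, 66 mm diameter, 115 mm long, about 360 g, lying across the orange dispenser's lane, the third: rack-frame x = 68, z = 91 mm at the start. Origin: its centre; its y axis is the can's axis.
- tumbler: Clear glass tumbler, 64 mm diameter, 95 mm high, standing between the two dispensers. Origin: centre of its underside.
- bottle_a: Green glass bottle with white cap, 72 mm diameter, 260 mm high, to the right of the dispensers. Origin: centre of its underside.
- bottle_b: A second such green bottle, beside the first. Origin: centre of its underside.
- mug: Blue ceramic mug, 82 mm diameter, 95 mm high, handle at its +y side. Origin: centre of its underside.
- mouse: Black computer mouse, 105 x 60 x 32 mm. Origin: centre of its underside.
- tape: Roll of pale tape lying flat, 100 mm diameter, 48 mm high. Origin: centre of its underside.
Not all that is in view belongs to the job. What is shaped like the green_can1 but pink or purple is not meant.

How it is judged:
By the outcome, as a careful person would: the job done as asked, in the order asked, and still so for the second after the job is handed in, with the robot touching nothing.
It also fails if it takes over 37 s, if anything falls off the work surface, if the arm or the gripper's body presses on something with over 40 N, if the wrist force passes 120 N, or if a joint passes its speed limit or range.

ROBOT

A 6-joint arm with a two-finger parallel gripper is mounted at the origin on the work surface. World frame = base frame: x ahead of the robot, y to its left, z up, the work surface at z = 0. Lengths are in m, angles in rad, forces in N, time in s.
With the tool pointing down it reaches from about 0.3 to 0.85 m from the base axis. Payload 4.2 kg.
Tool frame: the origin (TCP) lies at the very end of the fingers, on their centre line; the grasp point (between the pads) lies tcp_to_grasp behind it (tcp_to_grasp is the distance from the TCP to the grasp point, in m); x points along the fingers, z is the direction in which the jaws open and shut, and the axes are right-handed (so a half turn about x gives the same grasp; the last joint's range is limited). The gripper opens to 91 mm and grips with 3 to 60 N. Pads are 32 mm wide; open, the fingers measure 118 mm over their backs; the gripper's body (76 mm by 178 mm) begins 60 mm behind the grasp point.
Start: joints at [1.262, 0.32, 1.565, -0, 1.257, -0.02], TCP at [0.164, 0.551, 0.214] pointing down, gripper open.
Joint ranges: [-3.11, 3.11], [-0.84, 2.01], [0.21, 2.61], [-1.34, 4.49], [0.05, 2.63], [-2.56, 2.56]. Speed limits (rad/s): [2.57, 2.57, 3.14, 3.14, 3.14, 3.14].

INTERFACE

Orientations are given as a 3x3 rotation matrix whose columns are the frame's x, y, z axes.
In Python, from workcell import sense, read_camera, sign_off, tcp_to_grasp gives the robot as it stands.
- The arm moves only by the tool drive_tool, never from a script. Its argument "deltas" is text: rows parted by semicolons, each of 7 numbers parted by spaces: the shift along the tool's x, y, z in mm, then the turn, a rotation vector about the tool's x, y, z in rad, then the opening, from 0 (shut) to 1 (fully open). In form: tx ty tz ax ay az fingers; .... A call has 1 to 8 rows; each row is the pose to reach, as a shift and turn from the pose commanded when the call began, along the tool's axes at that moment; what a row does not reach only later rows make up. A row lasts 1/10 s, in which the tool goes at most 50 mm and 8.59 degrees, less where a joint would pass 70% of its speed; a pose out of reach is approached as far as the arm can. A call with a gripper value outside its range is refused whole. The fingers move at their own pace and stop on an object; "newtons" is the grip in N (left out, the last holds). Time passes only in rows, so rows that repeat a pose let the fingers close. It gives the time, the measured TCP pose, the force and the opening at its end, in the units of the state.
- sense(): the state, without advancing time (a new reading comes with each control period).
- read_camera(name): name is "scene" or "side" or "wrist"; returns a dict with "img" (480x640x3 uint8, red, green, blue), "z_map" (480x640 float32, m along the optical axis (not along the pixel's ray), 0 where there is no reading), "camera_matrix" (3x3 intrinsics, pixels), "k1" (the pictures are not rectified: a ray, as slopes to the right and down, at radius r is drawn at 1 + k1 r^2 times it, then the intrinsics apply), "R" (3x3) and "t" (3): a world point X has camera coordinates R X + t. Camera axes: x right, y down, z forward; pixel columns grow to the right and rows downward; lengths in m; the calibration is good to about 2 mm. A picture is of the moment at which its call begins.
- sign_off(): hands the job in, once; it reports no verdict.
The state is a dict: "time": time; "joint_pos": joint angles; "joint_vel": joint speeds; "tau": joint torques, N m; "eef_pos": TCP position; "ee_rot": TCP orientation; "contact_force": force on the tool from outside, world axes, zero at the start; "moment": the same for the moment, N m; "grip_width": finger opening in m.
Only numpy, scipy, OpenCV 4.12 (cv2) and the standard library are available. Lean on these libraries where they do the work, as an engineer would, in place of code of your own. Each camera call takes 0.05 s, during which the arm holds its last target. There are 200 camera calls.

## Working session

There is one attempt and no reset: what is moved stays moved. The work goes in short steps, Python scripts to look and compute and a tool call to move; the robot and the scene stay as the last step left them, time stands still between calls to the robot, and variables do not carry over. Pictures are saved under pics/ and viewed, about 8 in all and at most 12, crops included, and the job is handed in when it is done.

Besides the shell and the picture viewer there is one more tool, called after "Call:" as name(argument=value, ...) on one line, values as JSON. drive_tool: Moves the arm, as the interface text tells. Its arguments: {"type":"object","properties":{"deltas":{"type":"string"},"newtons":{"type":"number"}},"required":["deltas"]}

```bash
mkdir -p pics
cat > h.py <<'E'
import numpy as np, cv2, pickle
from workcell import sense, read_camera, sign_off, tcp_to_grasp
def snap(n,f):
    d=read_camera(n); cv2.imwrite(f'pics/{f}.png',d['img'][:,:,::-1]); pickle.dump(d,open(f'pics/{f}.pkl','wb')); return d
def load(f): return pickle.load(open(f'pics/{f}.pkl','rb'))
def cloud(d):
    K=d['camera_matrix']; v,u=np.mgrid[0:480,0:640]
    p=np.stack([u,v],-1).reshape(-1,1,2).astype(float)
    xd=(p[:,0]-K[[0,1],2])/[K[0,0],K[1,1]]; x=xd.copy()
    for _ in range(20): x=xd/(1+d['k1']*(x**2).sum(1,keepdims=True))
    z=d['z_map'].reshape(-1,1); c=np.hstack([x*z,z])
    return ((c-d['t'])@d['R']).reshape(480,640,3)
E
python3 - <<'E'
from h import *
s=sense(); print(s['time'],s['eef_pos'],s['ee_rot'],tcp_to_grasp,s['grip_width'])
a=snap('scene','s0')['img'];b=snap('side','d0')['img']
cv2.imwrite('pics/both.png',cv2.resize(np.vstack([a,b])[:,:,::-1],(800,1200)) if 0 else a[:,:,::-1])
E
```

```text
0.0 [0.16361712 0.55069308 0.21311705] [[-5.32111873e-04 -9.58586943e-01  2.84799562e-01]
 [-1.71657683e-03  2.84800058e-01  9.58585406e-01]
 [-9.99998385e-01  2.11943468e-05 -1.79703363e-03]] 0.0188 0.09101080487249899
```

View pics/s0.png

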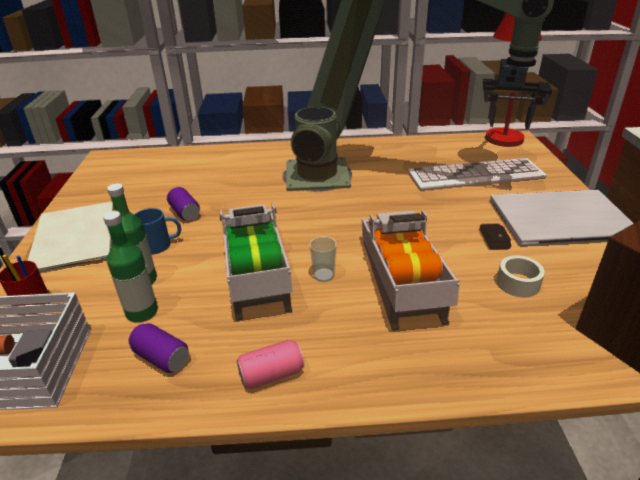

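View pics/d0.png

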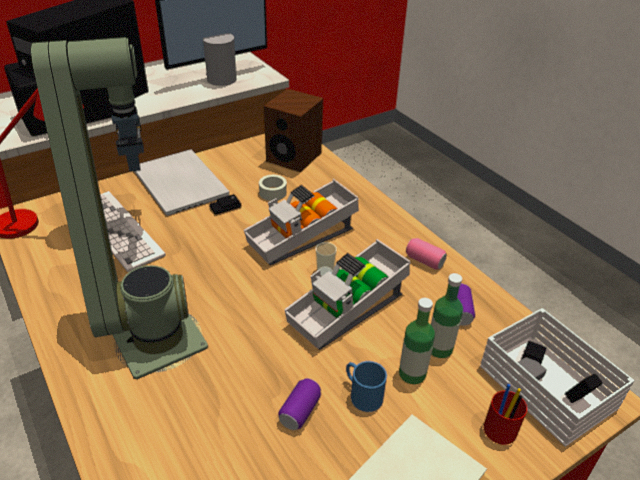

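The scene view shows the green rack around (255,260), front facing the robot. In the side view its pad is at about (350,264). The orange rack is on the robot's left, and the tumbler stands between the two.

Run:
```python
from h import *
d=load('d0'); P=cloud(d)
im=d['img'][235:350,280:420,::-1]; cv2.imwrite('pics/c1.png',cv2.resize(im,None,fx=5.5,fy=5.2,interpolation=2))
for n in('d0','s0'):
    d=load(n); P=cloud(d); c=d['img'].astype(int)
    # rack wall tops / everything above z=0.03 in neighborhood, dark points at z>0.15
    m=(d['z_map']>0)&(P[...,2]>.14)&(P[...,2]<.2)&(c.max(2)<70)&(P[...,0]>.3)&(P[...,0]<.9)&(abs(P[...,1])<.45)
    n_,l,st,ce=cv2.connectedComponentsWithStats(m.astype(np.uint8))
    for i in range(1,n_):
        if st[i,4]>15: q=P[l==i]; print(n,ce[i],st[i,4],q.mean(0).round(4),q.min(0).round(3),q.max(0).round(3))
```

```text
d0 [301.53191489 193.78723404] 188 [0.5602 0.1698 0.174 ] [0.539 0.135 0.159] [0.583 0.207 0.183]
d0 [350.20676692 264.43984962] 266 [ 0.4981 -0.1819  0.1739] [ 0.474 -0.215  0.161] [ 0.524 -0.144  0.185]
d0 [450.46153846 298.76923077] 26 [ 0.622  -0.4366  0.1951] [ 0.615 -0.444  0.188] [ 0.637 -0.427  0.2  ]
d0 [438.94230769 314.53846154] 52 [ 0.5976 -0.4318  0.1482] [ 0.593 -0.449  0.141] [ 0.603 -0.411  0.156]
s0 [248.16564417 211.33128834] 163 [ 0.5145 -0.1762  0.1807] [ 0.489 -0.209  0.175] [ 0.529 -0.142  0.186]
s0 [406.7        218.42857143] 140 [0.5788 0.1715 0.1808] [0.556 0.139 0.17 ] [0.591 0.208 0.185]
s0 [133.1991342  234.13419913] 231 [ 0.5539 -0.4285  0.1622] [ 0.495 -0.45   0.14 ] [ 0.648 -0.408  0.2  ]
s0 [129.16151203 266.20618557] 291 [ 0.656  -0.4143  0.1504] [ 0.616 -0.45   0.14 ] [ 0.67  -0.393  0.166]
```

View pics/c1.png

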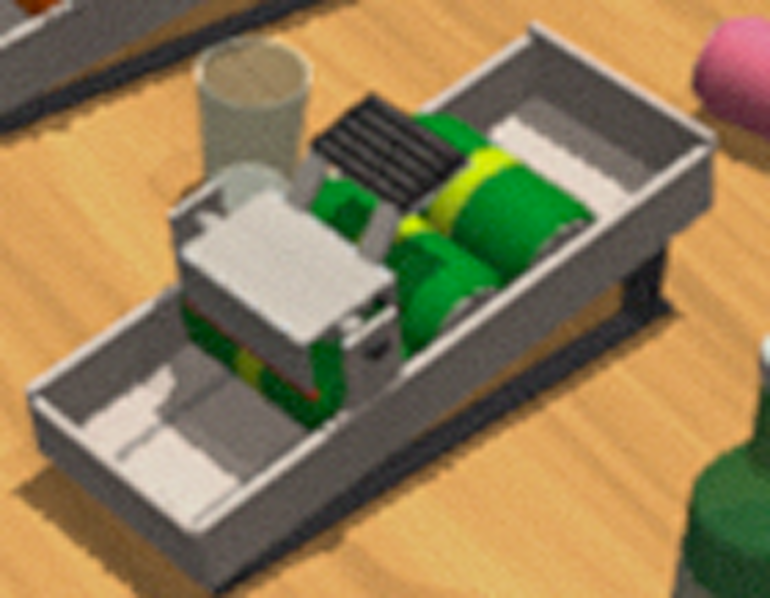

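Run:
```python
from h import *
s=sense()
for n in('d0','s0'):
    d=load(n); P=cloud(d); c=d['img'].astype(int)
    near=(d['z_map']>0)&(np.hypot(P[...,0]-.505,P[...,1]+.18)<.25)&(P[...,1]<-.08)&(P[...,1]>-.30)
    m=near&(P[...,2]>.14)&(P[...,2]<.2)&(c.max(2)<70)
    r=cv2.minAreaRect((P[m][:,:2]*1000).astype(np.float32)); print(n,'pad',r)
    g=(c.max(2)-c.min(2)<40)&(c.max(2)>60)
    m=near&g&(P[...,2]>.05)&(P[...,2]<.16)
    r=cv2.minAreaRect((P[m][:,:2]*1000).astype(np.float32)); print(n,'rack',r)
```

```text
d0 pad ((499.0389099121094, -179.93080139160156), (43.41263961791992, 70.4872055053711), 10.315583229064941)
d0 rack ((503.6726379394531, -178.46743774414062), (367.98187255859375, 139.75784301757812), 9.16224479675293)
s0 pad ((509.4822998046875, -176.48912048339844), (33.38071060180664, 65.29856872558594), 7.9955244064331055)
s0 rack ((508.1986389160156, -177.32102966308594), (361.9895324707031, 134.63685607910156), 8.595588684082031)
```

Call:
drive_tool(deltas="-50 0 0 0 0 0 0; -50 -33 -37 0 0 0 0; -50 -66 -74 0 0 0 0; -50 -99 -111 0 0 0 0; -50 -132 -148 0 0 0 0; -50 -165 -185 0 0 0 0; -50 -198 -222 0 0 0 0; -50 -231 -258 0 0 0 0", newtons=10)

```text
time: 0.9
eef_pos: [0.3118, 0.2361, 0.2638]
ee_rot: [[0.0, -0.959, 0.284], [-0.0, 0.284, 0.959], [-1.0, -0.0, -0.0]]
contact_force: [0.6, 0.2, -0.2]
grip_width: 0.03
```

Call:
drive_tool(deltas="0 -33 -37 0 0 0 0; 0 -66 -74 0 0 0 0; 0 -99 -111 0 0 0 0; 0 -132 -148 0 0 0 0; 0 -165 -185 0 0 0 0; 0 -198 -222 0 0 0 0; 0 -231 -258 0 0 0 0; 0 -231 -258 0 0 0 0")

```text
time: 1.7
eef_pos: [0.4615, -0.0797, 0.2631]
ee_rot: [[0.0, -0.957, 0.291], [-0.002, 0.291, 0.957], [-1.0, -0.001, -0.002]]
contact_force: [0.1, 0.7, -0.4]
grip_width: 0.001
```

Call:
drive_tool(deltas="0 -25 -27 -0.11 0 0 0; 0 -50 -54 -0.22 0 0 0; 0 -73 -80 -0.33 0 0 0; 0 -73 -80 -0.44 0 0 0; 0 -73 -80 -0.44 0 0 0; 0 -73 -80 -0.44 0 0 0")

```text
time: 2.3
eef_pos: [0.5064, -0.1716, 0.2637]
ee_rot: [[-0.001, -0.989, -0.149], [0.001, -0.149, 0.989], [-1.0, 0.001, 0.001]]
contact_force: [-0.6, -1.0, 0.7]
grip_width: 0.0004
```

Run:
```python
from h import *
s=sense(); print(s['eef_pos'],s['ee_rot'],s['contact_force'])
R0=np.array([.506,-.178]);a=np.deg2rad(9);dd=s['eef_pos'][:2]-R0
print('rack xy',dd@[np.cos(a),np.sin(a)],dd@[-np.sin(a),np.cos(a)])
snap('wrist','w0'); d=snap('side','d1')
a=load('w0')['img'][:,:,::-1]; b=cv2.resize(d['img'][160:340,240:440,::-1],(533,480))
cv2.imwrite('pics/v1.png',cv2.resize(np.hstack([a,b]),(800,328)))
```

```text
[ 0.50643839 -0.17157942  0.26365839] [[-8.48029176e-04 -9.88837115e-01 -1.48998123e-01]
 [ 7.90670821e-04 -1.48998793e-01  9.88837062e-01]
 [-9.99999328e-01  7.20754210e-04  9.08199978e-04]] [-0.58116917 -0.99179043  0.69104616]
rack xy 0.0014373962037370028 0.006272948380211378
```

View pics/v1.png

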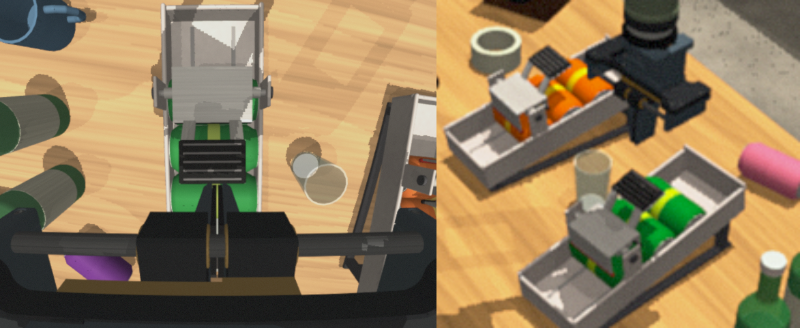

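The wrist view shows the fingertips at (217,185) over the rear of the green pad, which is centred near (212,160). The side view shows the lever at rest. I'll check the pad position with the wrist depth.

Run:
```python
from h import *
s=sense(); d=load('w0'); P=cloud(d); c=d['img'].astype(int)
m=(d['z_map']>0)&(P[...,2]>.15)&(P[...,2]<.19)&(c.max(2)<75)&(np.hypot(P[...,0]-.5,P[...,1]+.18)<.06)
q=P[m]; print(m.sum(),q.mean(0),q.min(0),q.max(0),cv2.minAreaRect((q[:,:2]*1000).astype(np.float32)))
```

```text
5272 [ 0.49843436 -0.17837329  0.17723271] [ 0.47308703 -0.21533903  0.16764363] [ 0.52546435 -0.14080464  0.18518709] ((499.9593811035156, -178.1046905517578), (44.661251068115234, 69.50407409667969), 9.091039657592773)
```

Call:
drive_tool(deltas="30 -5 -6 0 0 0 0; 60 -5 -6 0 0 0 0; 74 -5 -6 0 0 0 0; 74 -5 -6 0 0 0 0; 74 -5 -6 0 0 0 0")

```text
time: 2.9
eef_pos: [0.5129, -0.1773, 0.1906]
ee_rot: [[0.001, -0.989, -0.151], [-0.0, -0.151, 0.989], [-1.0, -0.001, -0.0]]
contact_force: [1.0, 0.5, 0.2]
grip_width: 0.0008
```

Call:
drive_tool(deltas="8 0 0 0 0 0 0; 16 0 0 0 0 0 0; 24 0 0 0 0 0 0; 32 0 0 0 0 0 0; 40 0 0 0 0 0 0; 46 0 0 0 0 0 0")

```text
time: 3.5
eef_pos: [0.5162, -0.1778, 0.1452]
ee_rot: [[0.009, -0.989, -0.15], [-0.001, -0.15, 0.989], [-1.0, -0.009, -0.002]]
contact_force: [8.1, 2.5, 10.6]
grip_width: 0.0004
```

Call:
drive_tool(deltas="3 0 0 0 0 0 0; 5 0 0 0 0 0 0; 5 0 0 0 0 0 0")

```text
time: 3.8
eef_pos: [0.5171, -0.1777, 0.1406]
ee_rot: [[0.01, -0.989, -0.15], [-0.001, -0.15, 0.989], [-1.0, -0.01, -0.002]]
contact_force: [8.8, 1.5, 9.2]
grip_width: 0.0006
```

Run:
```python
from h import *
d=snap('side','d2'); s=sense(); print(s['time'],s['eef_pos'],s['contact_force'])
cv2.imwrite('pics/v2.png',cv2.resize(d['img'][190:370,240:440,::-1],(667,600)))
```

```text
3.85 [ 0.51708905 -0.17766203  0.14066973] [8.41667399 2.8897064  8.02084561]
```

View pics/v2.png

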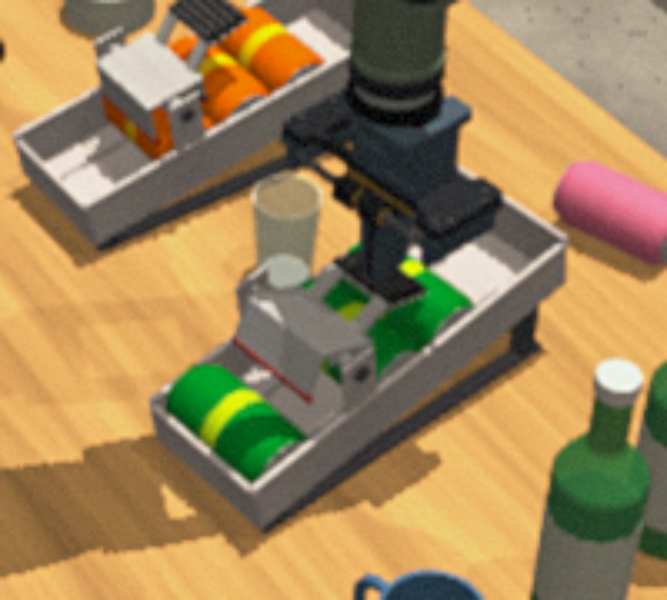

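The pad is down and the gate is up (red edge around (270,370)). One can is already in the tray at (235,415) and the second is held back. I'll hold briefly so the can settles, then lift.

Call:
drive_tool(deltas="0 0 0 0 0 0 0; 0 0 0 0 0 0 0; 0 0 0 0 0 0 0; 0 0 0 0 0 0 0; 0 0 0 0 0 0 0; 0 0 0 0 0 0 0; 0 0 0 0 0 0 0; 0 0 0 0 0 0 0")

```text
time: 4.65
eef_pos: [0.5171, -0.1777, 0.1408]
ee_rot: [[0.01, -0.989, -0.15], [-0.001, -0.15, 0.989], [-1.0, -0.01, -0.002]]
contact_force: [9.3, 2.6, 7.7]
grip_width: 0.0004
```

Call:
drive_tool(deltas="-15 0 0 0 0 0 0; -30 0 0 0 0 0 0; -50 0 0 0 0 0 0; -80 0 0 0 0 0 0; -110 0 0 0 0 0 0; -130 0 0 0 0 0 0; -130 0 0 0 0 0 0; -130 0 0 0 0 0 0")

```text
time: 5.45
eef_pos: [0.5116, -0.1775, 0.2674]
ee_rot: [[-0.003, -0.989, -0.15], [0.001, -0.15, 0.989], [-1.0, 0.003, 0.001]]
contact_force: [-0.5, -0.2, -0.9]
grip_width: 0.0004
```

Call:
drive_tool(deltas="0 0 0 0 0 0 0; 0 0 0 0 0 0 0; 0 0 0 0 0 0 0; 0 0 0 0 0 0 0; 0 0 0 0 0 0 0; 0 0 0 0 0 0 0; 0 0 0 0 0 0 0; 0 0 0 0 0 0 0")

```text
time: 6.25
eef_pos: [0.5127, -0.1777, 0.269]
ee_rot: [[0.0, -0.989, -0.151], [0.0, -0.151, 0.989], [-1.0, -0.0, 0.0]]
contact_force: [-0.3, -0.7, 0.2]
grip_width: 0.0006
```

Run:
```python
from h import *
d=snap('side','d3'); w=snap('wrist','w3'); s=sense(); print(s['time'],s['eef_pos'],s['contact_force'])
b=cv2.resize(d['img'][190:370,240:440,::-1],(533,480))
cv2.imwrite('pics/v3.png',cv2.resize(np.hstack([w['img'][:,:,::-1],b]),(800,328)))
P=cloud(w); c=w['img'].astype(int)
m=(w['z_map']>0)&(P[...,2]>.12)&(P[...,2]<.19)&(c.max(2)<75)&(np.hypot(P[...,0]-.5,P[...,1]+.18)<.06)
q=P[m]; print(m.sum(),q.mean(0),q.min(0),q.max(0))
```

```text
6.35 [ 0.51269974 -0.17768832  0.26895519] [-0.30833919  0.09620209  0.12215306]
5066 [ 0.49830267 -0.17915652  0.1770949 ] [ 0.46036436 -0.22776414  0.12001936] [ 0.52523601 -0.13883117  0.18502544]
```

View pics/v3.png

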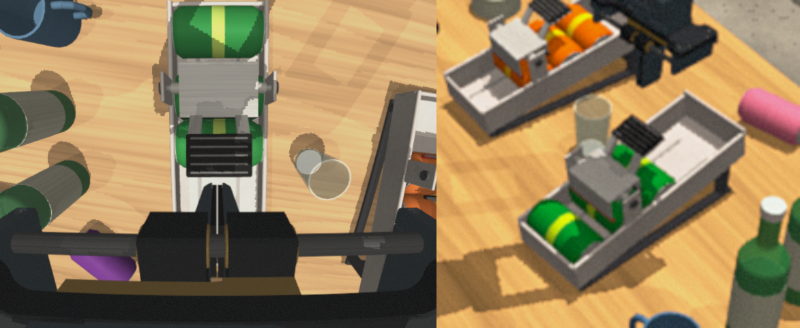

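The green can lies in the tray, at (217,30) in the wrist view and (560,228) in the side view. The pad is fully back up (mean z 0.177, the same as before), the gate is down, and the next can is held behind it. Nothing else has moved.

```bash
python3 -c "
from workcell import sign_off; print(sign_off())"
```

```text
the job is handed in; nothing more can be done
None
```

One green can is out of the dispenser and lying in the front tray, and I've handed the job in at about 6.4 s of robot time. With the fingers shut, I pressed the green pad down and held it for about 1 s. The can was already in the tray before I raised the tool clear.

- **Pad and gate:** the last pictures show the pad back at its rest height (mean z 0.177 m, the same as before the press). The gate is down with the next can held behind it.
- **Forces:** the readings while pressing were about 8–13 N. The vertical part peaked at about 10.6 N, above the stated 7 N but far below the limits. I think the excess is friction from the pad dragging the fingertips rearward. With the tool clear, the force reads about 0.
- **Everything else:** the orange dispenser and the other objects in those views (tumbler, bottles, pink can) look unmoved. I did not view the scene camera again after the press.

No check failed.

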